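# Lay out the bath ledge for the next bather

### The job

Lay out the bath ledge for the next bather: stand the steel lota in the middle of the orange bucket lid, set the green soap dish on the ledge midway between the lota and the toothbrush cup with its long side along the line from one to the other, and lay the pink bath soap flat in the dish, lengthwise. Stand the blue shampoo bottle upright squarely behind the dish (on the side away from the robot), about 2 cm clear of it. Leave the toothbrush cup, talc tin, yellow laundry bar, hair oil and comb where they are, and let everything stand free at the end.

Things in the scene. Friction and masses are not known exactly. Their poses are not given: they have to be found in the camera images.
- lota_c (a point): Squat steel lota (round water pot), open on top: 90 mm tall, belly 96 mm across at 27 mm up, shoulder 72 mm at 53 mm, neck 54 mm at 60 to 74 mm, upright rim band 64 mm across (3 mm thick) at 81 to 90 mm: take it from above by this band. Foot 56 mm across; about 0.3 kg. Point: on its axis, half-way up (45 mm above its foot). z is its axis, up when it stands.
- dish_c (a point): Green ceramic soap dish, a rectangular tray: 64 mm wide (own x), 112 mm long (own y), 22 mm high, walls 4 mm, hollow 56 x 104 mm; ribs inside carry the soap 9 mm above its underside. Both ends alike. Grip it across its 64 mm width. About 0.24 kg. Point: its centre, half-way up (11 mm). At its place its long axis lies along world y.
- soap_c (a point): Bar of pink bath soap with soft edges: 44 mm wide (its own x), 74 mm long (its own y), 26 mm high. About 0.1 kg. This point: its centre, half-way up (13 mm). It lies in the dish lengthwise with 6 mm to spare at each side and 15 mm at each end. Not to be confused with the larger, square-edged yellow laundry bar.
- bottle_c (a point): Blue round shampoo bottle with a pale label band and a white flip-top cap: 124 mm tall, body 48 mm across up to 84 mm, cap 44 mm across from 88 mm up to the top. Take it from above by the cap. About 0.2 kg. This point: on its axis, half-way up (62 mm above its foot). z up when it stands.
- lid: Orange bucket lid lying flat on the ledge, 184 mm across, does not shift: skirt 8 mm high, raised flat panel 144 mm across, its top 14 mm above the ledge. Origin: centre of its underside; axes parallel to the world's. The cup stands about 0.50 m from it, to its left (+y) or right, at the same x within 5 mm. Behind means further from the robot, towards the back kerb (+x).
- cup: Steel cup, 94 mm high, 75 mm across the rim, with a red and a blue toothbrush that stay in it and stick up to 185 mm. Bystander and landmark: stays where it is. Origin: centre of its foot, on the ledge.
- talc: Bystander: pale lilac talc tin with two purple bands and a red cap, 46 mm across, 108 mm high. Origin: centre of its foot.
- laundry: Bystander: yellow laundry soap bar, 48 (own x) x 92 (own y) x 30 mm. Origin: centre of its underside.
- oil: Bystander: small amber glass hair-oil bottle with a black cap and paper label, 36 mm across, 98 mm high, at the back. Origin: centre of its foot.
- comb: Bystander: black plastic comb lying flat at the back, 150 mm long (own y), 32 mm wide, 5 mm thick. Origin: centre of its underside.
Things that resemble listed ones, but are neither listed nor needed, are in the scene too. Several things look just like the part that bears soap_c: the one meant starts nearest to the robot's base.

How it is judged:
At the end, for the whole second after the job is handed in: Lota upright on the lid within 15 mm of its middle; dish flat within 15 mm of midway between lota and cup, long axis within 0.18 rad of the row; soap flat in it on the ribs; bottle upright behind it, 8 to 40 mm clear, within 18 mm of its middle; the rest within 20 mm of their places; all at rest (horizontal distance between lota_c and lid below 0.015 m and height (world z) of lota_c between 0.056 and 0.062 m and angle between each of lota_c, dish_c, soap_c, bottle_c's own z axis and vertical below 0.1 rad and horizontal distance between dish_c and lota_c below 0.268 m and horizontal distance between dish_c and cup below 0.268 m and x of dish_c in the frame of lid between -0.02 and 0.02 m and angle between the y axis of dish_c and the y axis of lid, either way round below 0.18 rad and height (world z) of dish_c between 0.008 and 0.014 m and x of soap_c in the frame of dish_c between -0.012 and 0.012 m and y of soap_c in the frame of dish_c between -0.016 and 0.016 m and z of soap_c in the frame of dish_c between 0.008 and 0.0145 m and (x of bottle_c in the frame of dish_c between 0.064 and 0.096 m or x of bottle_c in the frame of dish_c between -0.096 and -0.064 m) and x of bottle_c in the frame of lid above 0.03 m and y of bottle_c in the frame of dish_c between -0.018 and 0.018 m and height (world z) of bottle_c between 0.058 and 0.066 m and linear speed of each of lota, dish, soap, bottle, cup below 0.02 m/s and distance of each of cup, oil, talc, laundry, comb from where it was at the start of the episode below 0.02 m); the robot touches nothing.
It fails at once if the toothbrush cup is shifted by more than 20 mm or knocked over (distance of cup from where it was at the start of the episode above 0.02 m or angle between cup's own z axis and vertical above 0.4 rad).
It fails at once if the hair-oil bottle is shifted by more than 20 mm or knocked over (distance of oil from where it was at the start of the episode above 0.02 m or angle between oil's own z axis and vertical above 0.4 rad).
It fails at once if the talc tin is shifted by more than 20 mm or knocked over (distance of talc from where it was at the start of the episode above 0.02 m or angle between talc's own z axis and vertical above 0.4 rad).
It fails at once if the yellow laundry bar is shifted by more than 20 mm or knocked over (distance of laundry from where it was at the start of the episode above 0.02 m or angle between laundry's own z axis and vertical above 0.4 rad).
It fails at once if the comb is shifted by more than 20 mm or knocked over (distance of comb from where it was at the start of the episode above 0.02 m or angle between comb's own z axis and vertical above 0.4 rad).
It also fails if it takes over 120 s, if anything falls off the work surface, if the arm or the gripper's body presses on something with over 40 N, if the wrist force passes 120 N, or if a joint passes its speed limit or range.

### The arm

A 7-joint arm with a two-finger parallel gripper is mounted at the origin on the work surface. World frame = base frame: x ahead of the robot, y to its left, z up, the work surface at z = 0. Lengths are in m, angles in rad, forces in N, time in s.
With the tool pointing down it reaches from about 0.4 to 0.85 m from the base axis. Payload 4.5 kg.
Tool frame: the origin (TCP) lies midway between the tips of the shut fingers; the grasp point (between the pads) lies r.grasp_offset behind it (r.grasp_offset is the distance from the TCP to the grasp point, in m); y points along the fingers, x is the direction in which the jaws open and shut, and the axes are right-handed (so a half turn about y gives the same grasp; the last joint's range is limited). The gripper opens to 88 mm and grips with 3 to 60 N. Pads are 18 mm wide; open, the fingers measure 123 mm over their backs; the gripper's body (75 mm by 187 mm) begins 45 mm behind the grasp point.
Start: joints at [-1.145, 0.689, -0.195, 1.565, 0.157, 0.902, -0.215], TCP at [0.239, 0.578, 0.239] pointing down, gripper open.
Joint ranges: [-3.01, 3.01], [-0.46, 2.08], [-1.47, 1.51], [0.13, 2.56], [-1, 4.14], [0.04, 2.09], [-2.66, 2.66]. Speed limits (rad/s): [2.57, 2.57, 3.14, 3.14, 3.14, 3.14, 3.14].

### API

Orientations are given as a 3x3 rotation matrix whose columns are the frame's x, y, z axes.
In Python, from plant import r, read_camera gives the robot as it stands. The module is installed in compiled form; this text tells all that it offers.
- The arm moves only by the tool drive_tool, never from a script. Its argument "rows" is a list of rows, each a list of 5 numbers: the shift along the tool's x, y, z in mm, then the turn about the tool's y in rad, then the opening, from 0 (shut) to 1 (fully open). A call has 1 to 20 rows; each row is the pose to reach, as a shift and turn from the pose commanded when the call began, along the tool's axes at that moment; what a row does not reach only later rows make up. A row lasts 1/12 s, in which the tool goes at most 41.7 mm and 7.16 degrees, less where a joint would pass 70% of its speed; a pose out of reach is approached as far as the arm can. A call with a gripper value outside its range is refused whole. The fingers move at their own pace and stop on an object; the grip force is fixed at half the most. Time passes only in rows, so rows that repeat a pose let the fingers close. It gives the time, the measured TCP pose, the force and the opening at its end, in the units of the state.
- r.state(): the state, without advancing time (a new reading comes with each control period).
- read_camera(name): name is "scene" or "top"; returns a dict with "image" (420x560x3 uint8, red, green, blue), "depth" (420x560 float32, m along the optical axis (not along the pixel's ray), 0 where there is no reading), "K" (3x3 intrinsics, pixels), "k1" (the pictures are not rectified: a ray, as slopes to the right and down, at radius r is drawn at 1 + k1 r^2 times it, then the intrinsics apply), "rvec" (rotation vector, rad) and "tvec" (3), from world to camera coordinates, as OpenCV has them. Camera axes: x right, y down, z forward; pixel columns grow to the right and rows downward; lengths in m; the calibration is good to about 2 mm. A picture is of the moment at which its call begins.
- r.hand_in(): hands the job in, once; it reports no verdict.
The state is a dict: "t": time; "qpos": joint angles; "dq": joint speeds; "joint_torque": joint torques, N m; "position": TCP position; "tcp_rot": TCP orientation; "contact_force": force on the tool from outside, world axes, zero at the start; "ft_torque": the same for the moment, N m; "gripper_width": finger opening in m.
Only numpy, scipy, OpenCV 4.12 (cv2) and the standard library are available. Lean on these libraries where they do the work, as an engineer would, in place of code of your own. Each camera call takes 0.05 s, during which the arm holds its last target. There are 200 camera calls.

## Working session

There is one attempt and no reset: what is moved stays moved. The work goes in short steps, Python scripts to look and compute and a tool call to move; the robot and the scene stay as the last step left them, time stands still between calls to the robot, and variables do not carry over. Pictures are saved under pics/ and viewed, about 12 in all and at most 16, crops included, and the job is handed in when it is done.

Besides the shell and the picture viewer there is one more tool, called as name([rows], argument=value, ...), one row to a line, values as JSON. drive_tool: Moves the arm, as the interface text tells. Its arguments: {"type":"object","properties":{"rows":{"type":"array"}},"required":["rows"]}

```bash
ls; mkdir -p pics; cat > h.py <<'E'
import numpy as np, cv2
from plant import r, read_camera
def cam(n,save=None):
    c=read_camera(n); c['R']=cv2.Rodrigues(np.array(c['rvec'],float))[0]; c['t']=np.array(c['tvec'],float).ravel()
    if save: cv2.imwrite('pics/'+save,c['image'][:,:,::-1])
    return c
def pts(c):
    "world xyz per pixel from depth"
    h,w=c['depth'].shape; u,v=np.meshgrid(np.arange(w),np.arange(h))
    s=slopes(c,np.stack([u.ravel(),v.ravel()],1)); d=c['depth'].reshape(-1,1)
    P=(np.hstack([s,np.ones_like(d)])*d-c['t'])@c['R']
    P[d[:,0]==0]=np.nan
    return P.reshape(h,w,3)
def slopes(c,uv):
    return cv2.undistortPoints(np.array(uv,float).reshape(-1,1,2),np.array(c['K'],float),np.array([c['k1'],0,0,0],float)).reshape(-1,2)
def onplane(c,uv,z):
    s=slopes(c,uv); d=np.hstack([s,np.ones((len(s),1))])@c['R']; o=-c['R'].T@c['t']
    return o+d*((z-o[2])/d[:,2:])
E
python3 - <<'E'
from h import *
s=r.state(); print(s['position'],s['tcp_rot'],r.grasp_offset,s['gripper_width'],s['t'])
for n in('scene','top'):
    c=cam(n,n+'0.png'); print(n,-c['R'].T@c['t'],c['k1'],c['K'][0])
    np.savez(n+'0.npz',P=pts(c),im=c['image'])
E
```

```text
pics
[0.23846272 0.57701776 0.23790894] [[ 3.81792403e-01 -6.09736232e-04 -9.24247905e-01]
 [ 9.24246227e-01 -1.76436262e-03  3.81792874e-01]
 [-1.86350141e-03 -9.99998258e-01 -1.10073834e-04]] 0.0187 0.08817829980794249 0.0
scene [1.36788556 0.8934864  1.2084798 ] -0.04905669932446153 [535.67296793   0.         285.94893309]
top [0.39284188 0.11751517 1.28655577] -0.10261957908161218 [413.59477025   0.         280.25981973]
```

View pics/top0.png

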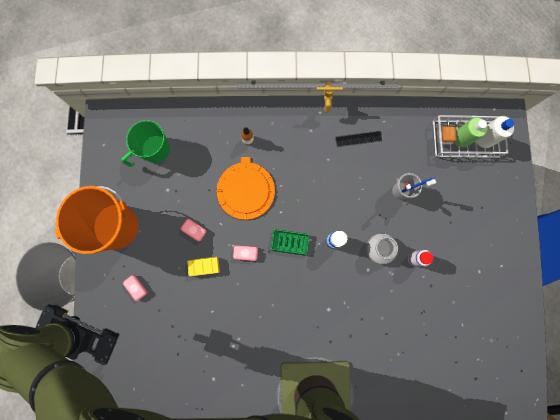

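View pics/scene0.png

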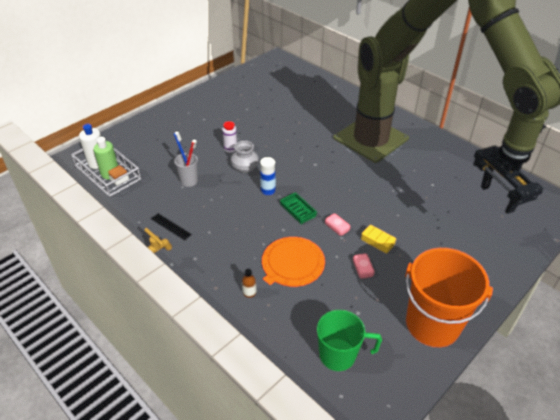

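The top view (up = +x, left = +y) shows the lid at (246,190), cup (408,186), lota (382,250), talc (423,258), bottle (338,240), dish (291,243), pink soaps at (245,253), (193,229) and (135,288), and laundry bar (203,267). The scene view shows the same layout with everything standing.

```bash
cat > m.py <<'E'
from h import *
def rect(P,m):
    q=P[m][:,:2]; q=q[~np.isnan(q[:,0])].astype(np.float32); (c,s,a)=cv2.minAreaRect(q*1000); return np.round(c),np.round(s),round(a,1)
E
python3 - <<'E'
from m import *
d=np.load('top0.npz'); P,im=d['P'],d['im']
hsv=cv2.cvtColor(im,cv2.COLOR_RGB2HSV)
z=P[:,:,2]
print('ledge z',[np.round(np.nanmedian(P[a:a+10,b:b+10],axis=(0,1)),4) for a,b in((300,250),(220,340),(300,450))])
m=((z>0.006)&(z<0.2)&(P[...,0]>.2)&(P[...,0]<.9)).astype(np.uint8)
n,l,st,ce=cv2.connectedComponentsWithStats(m)
for i in range(1,n):
    if st[i,4]<40: continue
    k=l==i; zt=np.nanpercentile(z[k],97); top=k&(z>zt-0.008)
    print(np.round(ce[i]),st[i,4],'ztop',round(zt,3),'rgb',np.median(im[k],0),'all',rect(P,k),'top',rect(P,top),np.round(1000*np.nanmean(P[top],0)))
E
```

```text
ledge z [array([ 0.2754,  0.1826, -0.0006]), array([ 5.186e-01, -1.006e-01, -5.000e-04]), array([ 0.2622, -0.4438, -0.0005])]
[327. 104.] 102 ztop 0.097 rgb [153.  117.5  54.5] all (array([882., -50.]), array([34., 22.]), 3.0) top (array([887., -47.]), array([19., 23.]), 77.3) [891. -49.  93.]
[476. 134.] 2090 ztop 0.16 rgb [153. 151. 129.] all (array([ 798., -518.]), array([227., 128.]), 89.4) top (array([ 795., -541.]), array([ 25., 103.]), 3.4) [ 796. -549.  160.]
[145. 142.] 1185 ztop 0.115 rgb [22. 99. 41.] all (array([753., 514.]), array([115., 176.]), 47.6) top (array([767., 499.]), array([112., 117.]), 82.3) [767. 503. 113.]
[247. 136.] 163 ztop 0.1 rgb [115.  70.  31.] all (array([791., 201.]), array([30., 35.]), 20.7) top (array([795., 201.]), array([16., 17.]), 54.2) [795. 202.  97.]
[246. 190.] 2421 ztop 0.018 rgb [251. 143.  27.] all (array([628., 208.]), array([181., 183.]), 45.2) top (array([626., 207.]), array([178., 173.]), 44.8) [628. 208.  14.]
[410. 186.] 598 ztop 0.176 rgb [119. 115. 130.] all (array([ 624., -289.]), array([78., 73.]), 70.0) top (array([ 616., -2
[... 878 characters left out ...]
.1) [ 439. -209.   89.]
[245. 253.] 346 ztop 0.03 rgb [254. 195. 203.] all (array([433., 209.]), array([74., 46.]), 89.2) top (array([432., 208.]), array([71., 42.]), 84.0) [432. 207.  25.]
[420. 258.] 322 ztop 0.111 rgb [226.   95.5 118.5] all (array([ 409., -317.]), array([45., 41.]), 25.7) top (array([ 410., -320.]), array([35., 34.]), 34.4) [ 410. -319.  108.]
[203. 266.] 506 ztop 0.034 rgb [253. 241.  71.] all (array([391., 336.]), array([48., 93.]), 6.8) top (array([391., 336.]), array([48., 93.]), 7.2) [391. 338.  30.]
[135. 287.] 352 ztop 0.03 rgb [253.  190.  198.5] all (array([327., 547.]), array([74., 45.]), 38.6) top (array([328., 546.]), array([74., 41.]), 38.3) [328. 546.  26.]
```

```bash
cat >> m.py <<'E'
def go(x,y,z,yaw):
    "shift (mm) & turn to bring TCP to world mm x,y,z with jaw axis yaw deg"
    s=r.state(); R=np.array(s['tcp_rot']); p=np.array(s['position'])*1000
    cur=np.degrees(np.arctan2(R[1,0],R[0,0])); d=(yaw-cur+180)%360-180
    print('at',np.round(p,1),'yaw',round(cur,2),'w',round(s['gripper_width']*1000,1),'t',s['t'],'-> shift',np.round(R.T@(np.array([x,y,z])-p),1),'turn',round(-np.radians(d),3))
def crect(c,lo,hi,box,z):
    "min-area rect of a colour mask's outline cast on plane z"
    hsv=cv2.cvtColor(c['image'],cv2.COLOR_RGB2HSV); m=cv2.inRange(hsv,np.array(lo),np.array(hi)); k=np.zeros_like(m); x0,y0,x1,y1=box; k[y0:y1,x0:x1]=m[y0:y1,x0:x1]
    ct=max(cv2.findContours(k,cv2.RETR_EXTERNAL,cv2.CHAIN_APPROX_NONE)[0],key=cv2.contourArea).reshape(-1,2)
    q=(onplane(c,ct,z)[:,:2]*1000).astype(np.float32); cc,s,a=cv2.minAreaRect(q); return np.round(cc,1),np.round(s,1),round(a,1)
E
python3 - <<'E'
from m import *
c=cam('top')
print('soap',crect(c,(165,30,130),(180,255,255),(220,235,270,270),.02))
print('dish',crect(c,(45,90,30),(90,255,255),(262,222,320,262),.022))
print('lid',crect(c,(8,150,120),(22,255,255),(205,163,285,225),.011))
print('comb',crect(c,(0,0,0),(180,255,45),(330,125,385,150),.005))
print('bottle cap',crect(c,(0,0,215),(180,60,255),(322,225,352,255),.124))
go(465,71,150,-9)
E
```

```text
soap (array([432.7, 208.8]), array([75.6, 44. ]), 85.2)
dish (array([464.,  71.]), array([112.2,  64.4]), 81.3)
lid (array([625.6, 208.1]), array([179.1, 178.3]), 89.5)
comb (array([ 796. , -156.3]), array([ 29.9, 147.4]), 7.4)
bottle cap (array([467.3, -62.4]), array([41.7, 42.4]), 43.8)
at [238.5 577.2 238.1] yaw 67.56 w 88.1 t 0.15 -> shift [-381.3   88.7 -402.6] turn 1.336
```

drive_tool([
  [-381,0,-403,1.33,1],
  [-381,0,-403,1.33,1],
  [-381,0,-403,1.33,1],
  [-381,0,-403,1.33,1],
  [-381,0,-403,1.33,1],
  [-381,0,-403,1.33,1],
  [-381,0,-403,1.33,1],
  [-381,0,-403,1.33,1],
  [-381,0,-403,1.33,1],
  [-381,0,-403,1.33,1],
  [-381,0,-403,1.33,1],
  [-381,0,-403,1.33,1],
  [-381,0,-403,1.33,1],
  [-381,0,-403,1.33,1],
  [-381,88,-403,1.33,1],
  [-381,88,-403,1.33,1],
  [-381,88,-403,1.33,1],
  [-381,88,-403,1.33,1],
  [-381,88,-403,1.33,1],
])

```text
t: 1.73
position: [0.4659, 0.0719, 0.1516]
tcp_rot: [[0.989, 0.0, 0.15], [-0.15, 0.0, 0.989], [0.0, -1.0, 0.0]]
contact_force: [0.9, 0.1, -0.2]
gripper_width: 0.0879
```

```bash
python3 -c "
from m import *
go(464.5,71,5,-8.8)"
```

```text
at [465.9  71.9 151.6] yaw -8.63 w 87.9 t 1.7333 -> shift [ -1.3 146.6  -1.1] turn 0.003
```

drive_tool([
  [-1,40,-1,0,1],
  [-1,80,-1,0,1],
  [-1,110,-1,0,1],
  [-1,130,-1,0,1],
  [-1,140,-1,0,1],
  [-1,146,-1,0,1],
  [-1,146,-1,0,1],
  [-1,146,-1,0,0],
  [-1,146,-1,0,0],
  [-1,146,-1,0,0],
  [-1,146,-1,0,0],
  [-1,146,-1,0,0],
  [-1,146,-1,0,0],
  [-1,135,-1,0,0],
  [-1,115,-1,0,0],
  [-1,90,-1,0,0],
  [-1,86,-1,0,0],
  [-1,86,-1,0,0],
])

```text
t: 3.23
position: [0.4669, 0.0721, 0.0675]
tcp_rot: [[0.989, 0.007, 0.149], [-0.149, 0.002, 0.989], [0.006, -1.0, 0.003]]
contact_force: [-0.2, -0.3, -2.7]
gripper_width: 0.0635
```

```bash
python3 -c "
from m import *
go(626,-41,65,0)"
```

```text
at [466.9  72.1  67.5] yaw -8.57 w 63.5 t 3.2333 -> shift [174.2   3.4 -88.1] turn -0.15
```

drive_tool([
  [30,0,-15,-0.03,0],
  [60,0,-30,-0.06,0],
  [90,0,-45,-0.09,0],
  [120,0,-60,-0.12,0],
  [150,0,-75,-0.14,0],
  [174,0,-88,-0.15,0],
  [174,0,-88,-0.15,0],
  [174,0,-88,-0.15,0],
  [174,0,-88,-0.15,0],
])

```text
t: 3.98
position: [0.6221, -0.0411, 0.0638]
tcp_rot: [[1.0, -0.002, 0.001], [-0.001, 0.002, 1.0], [-0.002, -1.0, 0.002]]
contact_force: [-0.8, 1.0, -1.9]
gripper_width: 0.0633
```

```bash
python3 -c "
from m import *
go(626,-41,6.5,0)"
```

```text
at [622.1 -41.1  63.8] yaw -0.05 w 63.3 t 3.9833 -> shift [ 4.1 57.3 -0. ] turn -0.001
```

drive_tool([
  [4,20,0,0,0],
  [4,38,0,0,0],
  [4,48,0,0,0],
  [4,53,0,0,0],
  [4,56,0,0,0],
  [4,57,0,0,0],
  [4,57,0,0,0],
])

```text
t: 4.57
position: [0.6273, -0.042, 0.0083]
tcp_rot: [[1.0, 0.0, 0.001], [-0.001, 0.0, 1.0], [0.0, -1.0, 0.0]]
contact_force: [-0.1, 0.1, -2.9]
gripper_width: 0.0637
```

```bash
python3 -c "
from m import *
go(626,-41,5.5,0);print(r.state()['contact_force'])"
```

```text
at [627.3 -42.    8.3] yaw -0.04 w 63.7 t 4.5667 -> shift [-1.3  2.8  1. ] turn -0.001
[-0.09341924  0.10369873 -2.91553923]
```

drive_tool([
  [-1,1,0,0,0],
  [-1,2,0,0,0],
  [-1,3,0,0,0],
  [-1,3,0,0,0],
  [-1,3,0,0,1],
  [-1,3,0,0,1],
  [-1,3,0,0,1],
  [-1,3,0,0,1],
  [-1,3,0,0,1],
  [-1,-30,0,0,1],
  [-1,-65,0,0,1],
  [-1,-100,0,0,1],
  [-1,-125,0,0,1],
  [-1,-125,0,0,1],
])

```text
t: 5.73
position: [0.6296, -0.0436, 0.138]
tcp_rot: [[1.0, 0.009, 0.001], [-0.001, -0.002, 1.0], [0.009, -1.0, -0.002]]
contact_force: [0.6, -1.5, 0.3]
gripper_width: 0.088
```

```bash
python3 -c "
from m import *
go(432.5,208.5,130,-4.5)"
```

```text
at [629.6 -43.6 138. ] yaw -0.08 w 88.0 t 5.7333 -> shift [-197.5    5.7  251.8] turn 0.077
```

drive_tool([
  [-25,0,31,0.01,1],
  [-50,0,63,0.02,1],
  [-75,0,94,0.03,1],
  [-100,0,126,0.04,1],
  [-125,0,157,0.05,1],
  [-150,0,189,0.06,1],
  [-175,0,220,0.07,1],
  [-197,5,252,0.077,1],
  [-197,5,252,0.077,1],
  [-197,5,252,0.077,1],
  [-197,5,252,0.077,1],
  [-197,5,252,0.077,1],
])

```text
t: 6.73
position: [0.4308, 0.2083, 0.1278]
tcp_rot: [[0.997, 0.001, 0.08], [-0.08, -0.001, 0.997], [0.001, -1.0, -0.001]]
contact_force: [-0.0, -0.3, -0.1]
gripper_width: 0.0883
```

```bash
python3 -c "
from m import *
go(432.5,208.5,15,-4.5)
c=cam('top','t1.png')
print('dish',crect(c,(45,90,30),(90,255,255),(270,150,390,215),.022))"
```

```text
at [430.8 208.3 127.8] yaw -4.61 w 88.3 t 6.7333 -> shift [  1.6 112.8   0.4] turn -0.002
dish (array([623.9, -43.2]), array([112.7,  63.4]), 89.5)
```

Dish is in place at (624,-43), long axis along y. Gripping the soap high.

drive_tool([
  [2,35,0,0,1],
  [2,70,0,0,1],
  [2,95,0,0,1],
  [2,107,0,0,1],
  [2,112,0,0,1],
  [2,112,0,0,1],
  [2,112,0,0,1],
])

```text
t: 7.37
position: [0.4323, 0.2089, 0.0161]
tcp_rot: [[0.997, 0.001, 0.08], [-0.08, -0.0, 0.997], [0.001, -1.0, -0.0]]
contact_force: [-0.6, 0.3, 0.9]
gripper_width: 0.0881
```

```bash
python3 -c "
from m import *
go(432.5,208.5,15,-4.6)"
```

```text
at [432.3 208.9  16.1] yaw -4.57 w 88.1 t 7.3667 -> shift [ 0.2  1.1 -0.3] turn 0.001
```

drive_tool([
  [0,2,0,0,1],
  [0,2,0,0,0],
  [0,2,0,0,0],
  [0,2,0,0,0],
  [0,2,0,0,0],
  [0,2,0,0,0],
  [0,2,0,0,0],
  [0,2,0,0,0],
  [0,2,0,0,0],
  [0,-10,0,0,0],
  [0,-35,0,0,0],
  [0,-70,0,0,0],
  [0,-70,0,0,0],
  [0,-70,0,0,0],
])

```text
t: 8.53
position: [0.4322, 0.2102, 0.0868]
tcp_rot: [[0.997, 0.003, 0.077], [-0.077, 0.001, 0.997], [0.003, -1.0, 0.001]]
contact_force: [-0.7, 1.1, -1.7]
gripper_width: 0.0443
```

```bash
python3 -c "
from m import *
go(624.5,-42.5,80,0)"
```

```text
at [432.2 210.2  86.8] yaw -4.43 w 44.3 t 8.5333 -> shift [ 211.2    7.1 -237.1] turn -0.077
```

drive_tool([
  [21,0,-24,-0.01,0],
  [46,0,-52,-0.02,0],
  [72,0,-80,-0.03,0],
  [97,0,-108,-0.04,0],
  [122,0,-137,-0.05,0],
  [147,0,-165,-0.06,0],
  [172,0,-193,-0.07,0],
  [195,0,-219,-0.077,0],
  [211,0,-237,-0.077,0],
  [211,0,-237,-0.077,0],
  [211,7,-237,-0.077,0],
  [211,7,-237,-0.077,0],
  [211,7,-237,-0.077,0],
])

```text
t: 9.62
position: [0.6215, -0.0406, 0.0769]
tcp_rot: [[1.0, -0.004, -0.001], [0.001, 0.003, 1.0], [-0.004, -1.0, 0.003]]
contact_force: [-0.3, 0.2, -1.3]
gripper_width: 0.0437
```

```bash
python3 -c "
from m import *
go(624.5,-42.5,25,0)
c=cam('scene','s1.png')"
```

```text
at [621.5 -40.6  76.9] yaw 0.05 w 43.7 t 9.6167 -> shift [ 3.2 51.9 -2. ] turn 0.001
```

View pics/s1.png

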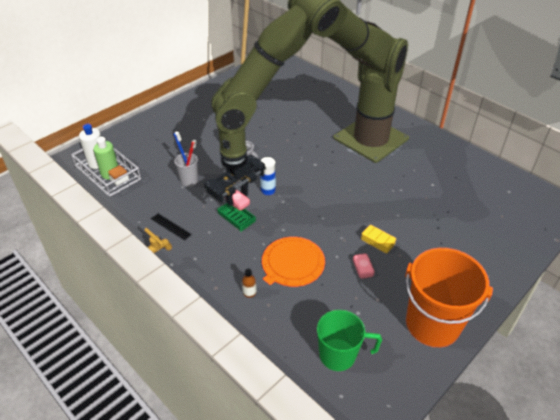

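The soap is held level at (240,200), above the dish at (238,216).

drive_tool([
  [3,20,-2,0,0],
  [3,38,-2,0,0],
  [3,44,-2,0,0],
  [3,46,-2,0,0],
  [3,46,-2,0,0],
  [3,46,-2,0,0],
])

```text
t: 10.17
position: [0.6268, -0.0448, 0.0335]
tcp_rot: [[1.0, 0.001, 0.001], [-0.001, -0.0, 1.0], [0.001, -1.0, -0.0]]
contact_force: [-0.3, 0.0, -1.2]
gripper_width: 0.0438
```

```bash
python3 -c "
from m import *
go(624.5,-42.5,25,0)"
```

```text
at [626.8 -44.8  33.5] yaw -0.03 w 43.8 t 10.1667 -> shift [-2.3  8.4  2.3] turn -0.001
```

drive_tool([
  [-1,3,1,0,0],
  [-1,6,1,0,0],
  [-1,7,1,0,0],
  [-1,8,1,0,0],
  [-1,8,1,0,0],
  [-1,8,1,0,0],
  [-1,8,1,0,0],
  [-1,8,1,0,0],
])

```text
t: 10.83
position: [0.6255, -0.0441, 0.0248]
tcp_rot: [[1.0, 0.0, 0.001], [-0.001, 0.0, 1.0], [0.0, -1.0, 0.0]]
contact_force: [0.1, -0.2, -1.2]
gripper_width: 0.0435
```

```bash
python3 -c "
from m import *
go(624.5,-42.5,25,0)"
```

```text
at [625.5 -44.1  24.8] yaw -0.06 w 43.5 t 10.8333 -> shift [-1.  -0.2  1.6] turn -0.001
```

drive_tool([
  [-1,0,1,0,0],
  [-1,1,1,0,0],
  [-1,1,1,0,0.7],
  [-1,1,1,0,0.7],
  [-1,1,1,0,0.7],
  [-1,1,1,0,0.7],
  [-1,1,1,0,0.7],
  [-1,-15,1,0,0.7],
  [-1,-45,1,0,0.7],
  [-1,-85,1,0,1],
  [-1,-125,1,0,1],
  [-1,-165,1,0,1],
  [-1,-165,1,0,1],
  [-1,-165,1,0,1],
])

```text
t: 12.0
position: [0.626, -0.0434, 0.1924]
tcp_rot: [[1.0, 0.006, 0.001], [-0.001, -0.0, 1.0], [0.006, -1.0, -0.0]]
contact_force: [-0.4, -0.0, -0.1]
gripper_width: 0.088
```

```bash
python3 -c "
from m import *
go(467,-63,190,0)"
```

```text
at [626.  -43.4 192.4] yaw -0.05 w 88.0 t 12.0 -> shift [-159.     1.5  -19.8] turn -0.001
```

drive_tool([
  [-35,0,-5,0,1],
  [-75,0,-10,0,1],
  [-115,0,-15,0,1],
  [-145,0,-20,0,1],
  [-159,0,-20,0,1],
  [-159,0,-20,0,1],
  [-159,0,-20,0,1],
  [-159,0,-20,0,1],
  [-159,30,-20,0,1],
  [-159,60,-20,0,1],
  [-159,85,-20,0,1],
  [-159,100,-20,0,1],
  [-159,100,-20,0,1],
  [-159,100,-20,0,1],
])

```text
t: 13.17
position: [0.4662, -0.0628, 0.0888]
tcp_rot: [[1.0, -0.001, 0.001], [-0.001, 0.0, 1.0], [-0.001, -1.0, 0.0]]
contact_force: [0.9, -0.2, 1.2]
gripper_width: 0.0882
```

```bash
python3 -c "
from m import *
go(467,-63.5,92,0)
c=cam('top')
print('soap',crect(c,(165,30,130),(180,255,255),(270,150,390,215),.035), 'dish',crect(c,(45,90,30),(90,255,255),(270,150,390,215),.022))
print(np.nanmax(pts(c)[175:195,300:340,2]))"
```

```text
at [466.2 -62.8  88.8] yaw -0.04 w 88.2 t 13.1667 -> shift [ 0.8 -3.2 -0.7] turn -0.001
soap (array([619.8, -41.8]), array([68.6, 40.7]), 89.5) dish (array([623.9, -43.2]), array([112.7,  63.4]), 89.5)
0.04154969910390546
```

drive_tool([
  [1,-3,-1,0,1],
  [1,-3,-1,0,0],
  [1,-3,-1,0,0],
  [1,-3,-1,0,0],
  [1,-3,-1,0,0],
  [1,-3,-1,0,0],
  [1,-3,-1,0,0],
  [1,-3,-1,0,0],
  [1,-3,-1,0,0],
  [1,-15,-1,0,0],
  [1,-40,-1,0,0],
  [1,-75,-1,0,0],
  [1,-75,-1,0,0],
  [1,-75,-1,0,0],
  [1,-75,-1,0,0],
])

```text
t: 14.47
position: [0.4658, -0.0633, 0.1641]
tcp_rot: [[1.0, -0.001, 0.0], [-0.0, 0.001, 1.0], [-0.001, -1.0, 0.001]]
contact_force: [-0.1, 0.4, -2.1]
gripper_width: 0.0433
```

```bash
python3 -c "
from m import *
go(703,-43,165,0)"
```

```text
at [465.8 -63.3 164.1] yaw -0.02 w 43.3 t 14.4667 -> shift [237.2  -1.2  20.4] turn -0.0
```

drive_tool([
  [20,0,2,0,0],
  [45,0,5,0,0],
  [75,0,8,0,0],
  [105,0,11,0,0],
  [135,0,14,0,0],
  [165,0,17,0,0],
  [195,0,20,0,0],
  [220,0,20,0,0],
  [237,0,20,0,0],
  [237,0,20,0,0],
  [237,0,20,0,0],
  [237,0,20,0,0],
  [237,0,20,0,0],
  [237,0,20,0,0],
])

```text
t: 15.63
position: [0.7022, -0.0442, 0.1645]
tcp_rot: [[1.0, -0.001, 0.002], [-0.002, 0.001, 1.0], [-0.001, -1.0, 0.001]]
contact_force: [0.4, -0.3, -1.8]
gripper_width: 0.0434
```

```bash
python3 -c "
from m import *
go(703,-43,94,0)"
```

```text
at [702.2 -44.2 164.5] yaw -0.11 w 43.4 t 15.6333 -> shift [ 0.9 70.5  1.2] turn -0.002
```

drive_tool([
  [1,20,1,0,0],
  [1,42,1,0,0],
  [1,58,1,0,0],
  [1,66,1,0,0],
  [1,69,1,0,0],
  [1,70,1,0,0],
  [1,70,1,0,0],
  [1,70,1,0,0],
  [1,70,1,0,0],
])

```text
t: 16.38
position: [0.7051, -0.0433, 0.0959]
tcp_rot: [[1.0, 0.002, 0.001], [-0.001, -0.0, 1.0], [0.002, -1.0, -0.0]]
contact_force: [0.9, 0.7, -2.0]
gripper_width: 0.0435
```

```bash
python3 -c "
from m import *
go(703,-43,92,0)
print(r.state()['contact_force'])"
```

```text
at [705.1 -43.3  95.9] yaw -0.05 w 43.5 t 16.3833 -> shift [-2.1  3.9  0.3] turn -0.001
[ 0.9139964   0.66572811 -2.01180609]
```

drive_tool([
  [-1,1,0,0,0],
  [-1,2,0,0,0],
  [-1,3,0,0,0],
  [-1,4,0,0,0],
  [-1,4,0,0,0],
  [-1,4,0,0,0],
])

```text
t: 16.88
position: [0.7039, -0.0435, 0.0927]
tcp_rot: [[1.0, 0.001, 0.001], [-0.001, -0.0, 1.0], [0.001, -1.0, -0.0]]
contact_force: [-2.0, 0.0, 7.6]
gripper_width: 0.0431
```

Standing (7.6 N up). Release and lift.

drive_tool([
  [0,0,0,0,0],
  [0,0,0,0,1],
  [0,0,0,0,1],
  [0,0,0,0,1],
  [0,0,0,0,1],
  [0,0,0,0,1],
  [0,-15,0,0,1],
  [0,-40,0,0,1],
  [0,-80,0,0,1],
  [0,-120,0,0,1],
  [0,-120,0,0,1],
  [0,-120,0,0,1],
])

```text
t: 17.88
position: [0.7053, -0.044, 0.2151]
tcp_rot: [[1.0, 0.007, 0.001], [-0.001, -0.001, 1.0], [0.007, -1.0, -0.001]]
contact_force: [-0.9, -0.8, -0.9]
gripper_width: 0.0881
```

```bash
python3 -c "
from m import *
go(440,-208,205,0)"
```

```text
at [705.3 -44.  215.1] yaw -0.06 w 88.1 t 17.8833 -> shift [-265.2    8.4 -164.3] turn -0.001
```

drive_tool([
  [-25,0,-15,0,1],
  [-60,0,-37,0,1],
  [-95,0,-59,0,1],
  [-130,0,-81,0,1],
  [-165,0,-103,0,1],
  [-200,0,-125,0,1],
  [-235,0,-147,0,1],
  [-265,8,-164,0,1],
  [-265,8,-164,0,1],
  [-265,8,-164,0,1],
  [-265,8,-164,0,1],
  [-265,8,-164,0,1],
])

```text
t: 18.88
position: [0.4396, -0.2059, 0.2024]
tcp_rot: [[1.0, 0.0, -0.001], [0.001, 0.0, 1.0], [0.0, -1.0, 0.0]]
contact_force: [-0.0, -0.0, 0.2]
gripper_width: 0.0879
```

```bash
python3 -c "
from m import *
go(439.5,-208,66,0)
c=cam('top','t2.png')
print('dish',crect(c,(45,90,30),(90,255,255),(270,150,390,215),.022))
print('cap',crect(c,(0,0,215),(180,60,255),(305,120,350,175),.124))
"
```

```text
at [ 439.6 -205.9  202.4] yaw 0.08 w 87.9 t 18.8833 -> shift [-1.000e-01  1.364e+02 -2.100e+00] turn 0.001
dish (array([623.9, -43.2]), array([112.7,  63.4]), 89.5)
cap (array([702.4, -42. ]), array([40.8, 42.2]), 88.4)
```

View pics/t2.png

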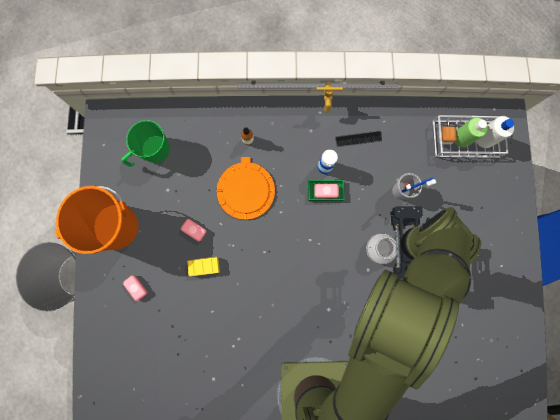

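Soap lies in the dish at (326,191), the bottle stands behind it at (328,160), and the lota is untouched at (382,249). I'm descending on the lota.

drive_tool([
  [0,35,-2,0,1],
  [0,70,-2,0,1],
  [0,100,-2,0,1],
  [0,120,-2,0,1],
  [0,130,-2,0,1],
  [0,136,-2,0,1],
  [0,136,-2,0,1],
  [0,136,-2,0,1],
  [0,136,-2,0,1],
])

```text
t: 19.68
position: [0.4391, -0.2089, 0.0674]
tcp_rot: [[1.0, 0.001, 0.0], [-0.0, -0.001, 1.0], [0.001, -1.0, -0.001]]
contact_force: [-0.1, -0.1, 1.0]
gripper_width: 0.0879
```

```bash
python3 -c "
from m import *
go(439.5,-208,66,0)"
```

```text
at [ 439.1 -208.9   67.4] yaw -0.02 w 87.9 t 19.6833 -> shift [0.4 1.4 0.9] turn -0.0
```

drive_tool([
  [0,0,1,0,0],
  [0,0,1,0,0],
  [0,0,1,0,0],
  [0,0,1,0,0],
  [0,0,1,0,0],
  [0,0,1,0,0],
  [0,0,1,0,0],
  [0,0,1,0,0],
  [0,-10,1,0,0],
  [0,-30,1,0,0],
  [0,-60,1,0,0],
  [0,-80,1,0,0],
  [0,-80,1,0,0],
  [0,-80,1,0,0],
  [0,-80,1,0,0],
])

```text
t: 20.93
position: [0.4372, -0.207, 0.1455]
tcp_rot: [[1.0, -0.002, 0.001], [-0.001, 0.002, 1.0], [-0.002, -1.0, 0.002]]
contact_force: [0.6, 0.3, -3.9]
gripper_width: 0.0613
```

```bash
python3 -c "
from m import *
go(460,100,147,0)
go(627,208,147,0)
c=cam('scene','s2.png')"
```

```text
at [ 437.2 -207.   145.5] yaw -0.04 w 61.3 t 20.9333 -> shift [ 22.5  -1.  307. ] turn -0.001
at [ 437.2 -207.   145.5] yaw -0.04 w 61.3 t 20.9333 -> shift [189.5  -1.3 415.2] turn -0.001
```

View pics/s2.png

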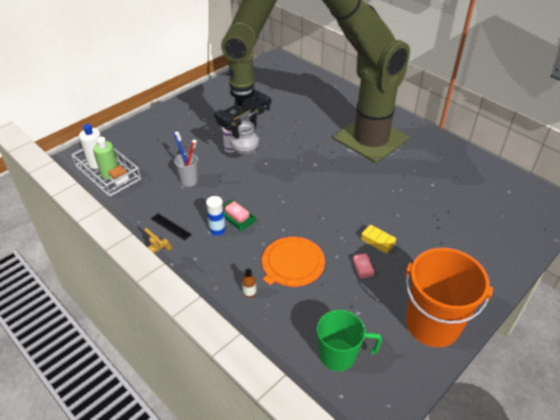

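The lota hangs level in the gripper at (245,138), and the dish, soap and bottle stand right. Carrying it to the lid via a clear path.

drive_tool([
  [5,0,12,0,0],
  [14,0,30,0,0],
  [25,0,55,0,0],
  [37,0,82,0,0],
  [50,0,110,0,0],
  [63,0,138,0,0],
  [76,0,166,0,0],
  [89,0,195,0,0],
  [102,0,223,0,0],
  [115,0,251,0,0],
  [128,0,280,0,0],
  [141,0,308,0,0],
  [154,0,337,0,0],
  [166,0,364,0,0],
  [177,0,388,0,0],
  [185,0,405,0,0],
  [189,0,415,0,0],
  [189,0,415,0,0],
  [189,0,415,0,0],
  [189,0,415,0,0],
])

```text
t: 22.65
position: [0.6269, 0.2042, 0.1461]
tcp_rot: [[1.0, -0.002, 0.004], [-0.004, -0.002, 1.0], [-0.002, -1.0, -0.002]]
contact_force: [0.1, 0.2, -3.2]
gripper_width: 0.0609
```

```bash
python3 -c "
from m import *
go(627,208,95,0)
c=cam('top','t3.png'); c=cam('scene')
im=cv2.resize(c['image'][130:330,160:420],None,fx=3,fy=3)[:,:,::-1]; cv2.imwrite('pics/s3.png',im)"
```

```text
at [626.9 204.2 146.1] yaw -0.22 w 60.9 t 22.65 -> shift [ 0.2 51.1  3.9] turn -0.004
```

View pics/s3.png

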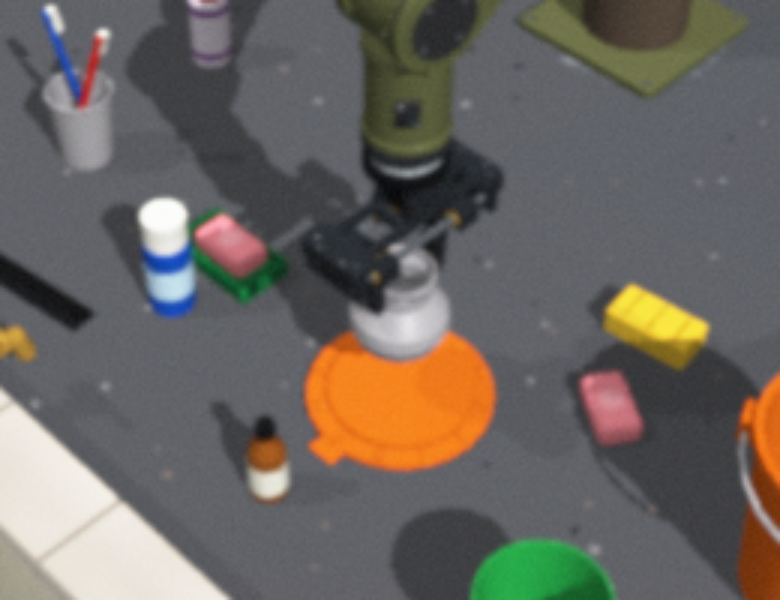

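The lota hangs upright over the lid, about (400,310) in the crop. Lowering it.

drive_tool([
  [0,15,3,0,0],
  [0,32,3,0,0],
  [0,46,3,0,0],
  [0,55,3,0,0],
  [0,59,3,0,0],
  [0,60,3,0,0],
  [0,60,3,0,0],
  [0,60,3,0,0],
  [0,60,3,0,0],
])

```text
t: 23.5
position: [0.6283, 0.21, 0.0876]
tcp_rot: [[1.0, 0.002, 0.001], [-0.001, 0.0, 1.0], [0.002, -1.0, 0.0]]
contact_force: [-0.7, 0.9, -3.3]
gripper_width: 0.0609
```

```bash
python3 -c "
from m import *
go(627,208,81,0)"
```

```text
at [628.3 210.   87.6] yaw -0.05 w 60.9 t 23.5 -> shift [-1.3  6.6 -2. ] turn -0.001
```

drive_tool([
  [-1,1,-1,0,0],
  [-1,2,-1,0,0],
  [-1,3,-1,0,0],
  [-1,4,-1,0,0],
  [-1,5,-1,0,0],
  [-1,5,-1,0,0],
  [-1,5,-1,0,0],
])

```text
t: 24.08
position: [0.6266, 0.209, 0.0816]
tcp_rot: [[1.0, -0.0, 0.001], [-0.001, 0.0, 1.0], [-0.0, -1.0, 0.0]]
contact_force: [-0.4, -0.3, -3.4]
gripper_width: 0.0614
```

Still hanging; a bit lower.

drive_tool([
  [0,1,0,0,0],
  [0,1,0,0,0],
  [0,2,0,0,0],
  [0,2,0,0,0],
  [0,2,0,0,0],
])

```text
t: 24.5
position: [0.6271, 0.2091, 0.0811]
tcp_rot: [[1.0, 0.001, 0.001], [-0.001, 0.001, 1.0], [0.001, -1.0, 0.001]]
contact_force: [-1.2, 0.3, 5.8]
gripper_width: 0.0617
```

Contact. Release, lift and clear away.

drive_tool([
  [0,0,0,0,0],
  [0,0,0,0,1],
  [0,0,0,0,1],
  [0,0,0,0,1],
  [0,0,0,0,1],
  [0,0,0,0,1],
  [0,-10,0,0,1],
  [0,-40,0,0,1],
  [0,-80,0,0,1],
  [0,-120,0,0,1],
  [0,-150,0,0,1],
  [-40,-150,0,0,1],
  [-80,-150,0,0,1],
  [-120,-150,0,0,1],
  [-160,-150,0,0,1],
  [-200,-150,0,0,1],
  [-200,-150,0,0,1],
  [-200,-150,0,0,1],
])

```text
t: 26.0
position: [0.4243, 0.2093, 0.2303]
tcp_rot: [[1.0, -0.002, 0.0], [-0.0, 0.001, 1.0], [-0.002, -1.0, 0.001]]
contact_force: [0.9, -0.4, -0.1]
gripper_width: 0.088
```

```bash
python3 - <<'E'
from m import *
c=cam('top','t4.png'); P=pts(c); z=P[...,2]
m=((z>0.006)&(z<0.21)&(P[...,0]>.2)&(P[...,0]<.86)).astype(np.uint8)
n,l,st,ce=cv2.connectedComponentsWithStats(m)
for i in range(1,n):
    if st[i,4]<40: continue
    k=l==i; zt=np.nanpercentile(z[k],97); top=k&(z>zt-0.008)
    print(np.round(ce[i]),'ztop',round(zt,3),rect(P,k)[0],'top',rect(P,top)[:2])
print('comb',crect(c,(0,0,0),(180,255,45),(330,125,385,150),.005))
print('dish',crect(c,(45,90,30),(90,255,255),(270,150,390,215),.022))
E
```

```text
[476. 134.] ztop 0.161 [ 796. -519.] top (array([ 796., -541.]), array([ 26., 105.]))
[145. 142.] ztop 0.115 [752. 516.] top (array([768., 501.]), array([113., 115.]))
[247. 136.] ztop 0.099 [792. 201.] top (array([797., 202.]), array([15., 17.]))
[327. 161.] ztop 0.128 [707. -39.] top (array([703., -44.]), array([40., 42.]))
[246. 189.] ztop 0.1 [629. 207.] top (array([627., 207.]), array([62., 63.]))
[410. 186.] ztop 0.177 [ 622. -283.] top (array([ 616., -287.]), array([17., 85.]))
[326. 190.] ztop 0.038 [625. -44.] top (array([620., -44.]), array([71., 41.]))
[ 93. 220.] ztop 0.201 [523. 619.] top (array([518., 621.]), array([184., 183.]))
[190. 228.] ztop 0.03 [509. 377.] top (array([509., 377.]), array([53., 41.]))
[420. 258.] ztop 0.11 [ 409. -316.] top (array([ 411., -320.]), array([35., 36.]))
[135. 287.] ztop 0.03 [328. 547.] top (array([327., 546.]), array([73., 42.]))
comb (array([ 796. , -156.3]), array([ 29.9, 147.4]), 7.4)
dish (array([623.9, -43.2]), array([112.7,  63.4]), 89.5)
```

View pics/t4.png

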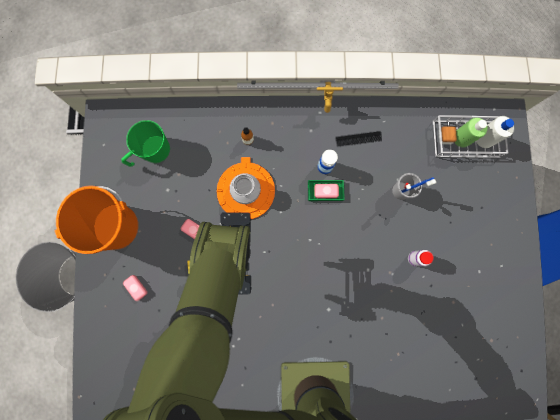

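```bash
python3 -c "
from plant import r
print(r.hand_in())"
```

```text
the job is handed in; nothing more can be done
None
```

The bath ledge is laid out as asked, and I handed the job in at about 26 s of the 120 s allowed. No verdict is reported, so this rests on my last look with the top camera, in world mm.

| Item | Measured | Note |
|---|---|---|
| Lota | rim centre (627, 207) | upright on the lid; lid centre is about (627, 208) |
| Dish | (624, -43) | midway within about 3 mm; long axis within 0.5° of the row |
| Soap | (620, -44), top at about 38 mm | flat in the dish, about 4 mm off its centre in x, limit 12 mm; true height should be 35 mm, and the depth camera reads 3–4 mm high |
| Bottle | cap (703, -44) | upright behind the dish, about 23 mm clear, centred |

- **Bystanders:** talc, oil and comb show no shift beyond about 2 mm. The arm hid the laundry bar in the last picture; earlier pictures showed it in place and nothing touched it.
- **Readings that disagreed:**
  - The cup's outline centre read 6 mm off its first value, but its pixel centroid and the brush tops had not moved, so I take it as noise.
  - The lota's rim gripped at 61 mm instead of 64 mm, but it hung level and set down upright.

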